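# Hold the brush washer's sprung lid just short of its balance point

### The arm

A 7-joint arm with a two-finger parallel gripper is mounted at the origin on the work surface. World frame = base frame: x ahead of the robot, y to its left, z up, the work surface at z = 0. Lengths are in m, angles in rad, forces in N, time in s.
With the tool pointing down it reaches from about 0.4 to 0.85 m from the base axis. Payload 10.4 kg.
Tool frame: the origin (TCP) lies midway between the tips of the shut fingers; the grasp point (between the pads) lies 19 mm behind it (r.tcp_to_grasp is the z of the grasp point in the tool frame, in m); z points along the fingers, x is the direction in which the jaws open and shut, and the axes are right-handed (so a half turn about z gives the same grasp; the last joint's range is limited). The gripper opens to 87 mm and grips with 3 to 60 N. Pads are 19 mm wide; open, the fingers measure 117 mm over their backs; the gripper's body (75 mm by 190 mm) begins 51 mm behind the grasp point.
Start: joints at [-1.213, 0.332, -0.065, 1.46, 0.022, 1.35, -0.088], TCP at [0.232, 0.58, 0.223] pointing down, gripper open.
Joint ranges: [-2.6, 2.6], [-0.5, 2.12], [-1.47, 1.34], [0.16, 2.42], [-1.27, 4.41], [0.06, 2.06], [-2.6, 2.6]. Speed limits (rad/s): [2.22, 2.22, 2.79, 2.79, 3.14, 3.14, 3.14].

### API

Orientations are given as a unit quaternion [x, y, z, w].
In Python, from bench import r, camera, close_job gives the robot as it stands. The module is installed in compiled form; this text tells all that it offers.
- The arm moves only by the shell command python3 -m crank 'ROWS' [FORCE]. ROWS is JSON, a list of rows, each an object of numbers: "x", "y", "z": the shift along the tool's x, y, z scaled (see below); "ax", "ay", "az": the turn, a rotation vector about the tool's x, y, z scaled (see below); "claw": the closure, from -1 (fully open) to 1 (shut), so that 0 is half open. A call has exactly 5 rows; each row is the pose to reach, as a shift and turn from the pose commanded when the call began, along the tool's axes at that moment; what a row does not reach only later rows make up. The controller multiplies each number of a shift by 1 m and each number of a turn by 2 rad. A row lasts 1/12 s, in which the tool goes at most 41.7 mm and 7.16 degrees, less where a joint would pass 70% of its speed; a pose out of reach is approached as far as the arm can. A call with a number of a shift or a turn outside -1 to 1 is refused whole. A call with a gripper value outside its range is refused whole. The fingers move at their own pace and stop on an object; FORCE is the grip in N (left out, the last holds). Time passes only in rows, so rows that repeat a pose let the fingers close, or fill a call up. It gives the time, the measured TCP pose, the force and the opening at its end, in the units of the state.
- r.read_state(): the state, without advancing time (a new reading comes with each control period).
- camera(name): name is "scene" or "top"; returns a dict with "color" (420x560x3 uint8, blue, green, red), "fx", "fy", "cx", "cy" (pixels), "eye" and "orientation" of the camera in the world. Camera axes: x right, y down, z forward; pixel columns grow to the right and rows downward; lengths in m; the calibration is good to about 2 mm. A picture is of the moment at which its call begins. There is no depth.
- close_job(): hands the job in, once; it reports no verdict.
The state is a dict: "time": time; "joint_positions": joint angles; "joint_vel": joint speeds; "joint_torque": joint torques, N m; "ee_pos": TCP position; "eef_rot": TCP orientation; "ft_force": force on the tool from outside, world axes, zero at the start; "torque": the same for the moment, N m; "width": finger opening in m.
Only numpy, scipy, OpenCV 4.12 (cv2) and the standard library are available. Lean on these libraries where they do the work, as an engineer would, in place of code of your own. Each camera call takes 0.05 s, during which the arm holds its last target. There are 200 camera calls.

### The job

The blue brush washer has new lid springs and I need the lid held at the right angle to fit its fire stay. Pull the red spring knob on its front straight out to its stop so that the lid pops free and let the knob go home, then lift the lid by its yellow bar until it is a few degrees past its balance point (55 degrees open), and bring it back to about five degrees below that point, where it still wants to fall shut. Finish holding it still there by the bar; never let it swing right back near its rear stop, and leave everything else on the bench where it is.

Things in the scene. Friction and masses are not known exactly. Their poses are not given: they have to be found in the camera images.
- washer: Blue steel brush washing tank, fixed: 190 mm deep (x), 460 wide (y), rim 120 high; lid 24 thick on top (lid top 144). Origin: centre of the underside; x from the front (knob and bar side, towards the robot) to the back, y to its left end, z up; turned up to 0.2 rad. The lid's hinge axis runs along y through x 102, z 120 mm in this frame. A brass tap sticks out 40 mm at the left end.
- lid (a joint): Lid angle in rad: 0 shut, grows as its front edge rises, rear stop 1.50. 0.86 kg with bar, helped by springs. Balance point 0.96 (55 degrees): below it the lid falls shut, above it it swings open (closing 0.5 N m at 0, 0.08 at 0.86; opening 0.4 at 1.4); no friction. Latched it lifts only to 0.02. With the knob at its stop it pops up to about 0.13 and stays there, the bolt then slipping in below.
- lid_bar: Lift bar: yellow round sleeve, 14 mm diameter, 88 long along the washer's y between two legs, mid front of the lid, 40 ahead of its edge and 18 above its top. Origin: middle of the bar's axis; the sleeve turns freely about y. At lid angle q it lies, from the hinge axis, at x = -240 cos q + 42 sin q, z = 240 sin q + 42 cos q mm (washer axes). Grip it from above, across it.
- latch (a joint): Spring latch knob: 0 m in its home position, grows as it is pulled straight out from the front (the washer's -x) to its stop at 0.018 m. Its spring pulls it home with 3.5 N at 0 to 8 N at the stop. It frees the lid at about 0.013 m.
- latch_grip (a point): Middle of the red round latch knob: a cylinder of 30 mm diameter, 24 long, axis along the washer's x, on a 10 mm rod, on the washer's front near its right end. At home it lies at (-145, -180, 90) mm in the washer frame, 50 mm out from the front face. Free above, below and on both sides.
- paint_tin: Tin with green label, 90 mm diameter, 105 mm high, standing beside the washer's right end. Origin: centre of its underside. Leave alone.
- glue_bottle: White bottle, 64 mm diameter, 190 mm high, red cap, standing beyond the washer's left end. Origin: centre of its underside. Leave alone.
- stay_arm: The fire stay waiting to be fitted: flat steel strip 170 x 16 x 5 mm with a brass link plate, lying in front of the washer. Origin: centre of its underside, x along it. Leave alone.
- wrench: Steel wrench, 160 mm long, lying in front of the washer. Origin under its middle, x along it. Leave alone.
- masking_tape: Yellow roll of tape, 100 mm diameter, 25 mm high, lying flat. Origin: centre of its underside. Leave alone.
- paintbrush: Paintbrush, 200 mm long, lying flat. Origin under its middle, x along it. Leave alone.
- turret_roof: Grey six-sided model turret roof, 136 mm wide, 176 mm high with its finial, standing at the left. Origin: centre of its underside. Leave alone.

How it is judged:
On the way, in this order (a step that is already met when the one before it is completed fails the run):
1. the red knob is pulled out to its stop (at least 15.5 of 18 mm) (value of joint latch above 0.0155 m), for 0.1 s.
2. the lid is lifted past its balance point, to at least 2 degrees beyond it (value of joint lid above 0.995 rad), for 0.1 s.
At the end, for the whole second after the job is handed in: The lid is held still (slower than 0.05 rad/s) between 0.76 and 0.93 rad, that is 2 to 11 degrees below its balance point of 0.96 rad, by the fingers on its bar; the red knob is back home (within 4 mm); the other things are where they were (within 30 mm) (value of joint lid between 0.76 and 0.93 rad and velocity of joint lid between -0.05 and 0.05 rad/s and contact force between the fingers and lid_bar above 0.05 N and value of joint latch below 0.004 m and distance of each of paint_tin, glue_bottle, stay_arm, wrench, masking_tape, paintbrush, turret_roof from where it was at the start of the episode below 0.03 m); the arm keeps its last pose, push and grip.
It fails at once if the lid swings back nearly to its rear stop (beyond 1.35 rad) (value of joint lid above 1.35 rad).
It fails at once if another thing on the bench is knocked away (moved more than 30 mm) (distance of any of paint_tin, glue_bottle, stay_arm, wrench, masking_tape, paintbrush, turret_roof from where it was at the start of the episode above 0.03 m).
It also fails if it takes over 58 s, if anything falls off the work surface, if the arm or the gripper's body presses on something with over 40 N, if the wrist force passes 120 N, or if a joint passes its speed limit or range.

## Working session

There is one attempt and no reset: what is moved stays moved. The work goes in short steps, Python scripts to look and compute and a shell command to move; the robot and the scene stay as the last step left them, time stands still between calls to the robot, and variables do not carry over. Pictures are saved under pics/ and viewed, about 8 in all and at most 12, crops included, and the job is handed in when it is done.

```bash
mkdir -p pics; python3 - <<'E'
from bench import r,camera
import cv2
for n in("scene","top"):
    c=camera(n); cv2.imwrite(f"pics/{n}0.png",c["color"])
    print(n,{k:v for k,v in c.items() if k!="color"})
print(r.read_state(), r.tcp_to_grasp)
E
```

```text
scene {'fx': 509.93219665410305, 'fy': 509.93219665410305, 'cx': 276.07243966612197, 'cy': 197.08166302050583, 'eye': array([ 1.68062788, -0.11262134,  1.24827463]), 'orientation': array([ 0.68655495,  0.61689826, -0.254548  , -0.28858995])}
top {'fx': 493.96263998060095, 'fy': 493.96263998060095, 'cx': 276.2636240604585, 'cy': 215.49696301346623, 'eye': array([0.36527924, 0.00590905, 1.51134804]), 'orientation': array([ 0.70952562, -0.70131449,  0.05344028, -0.04330725])}
{'time': 0.1, 'joint_positions': array([-1.21259027,  0.33283963, -0.0647014 ,  1.46080694,  0.02156919,
        1.34992908, -0.0884844 ]), 'joint_vel': array([-6.80180024e-04, -9.95449497e-05, -1.40987999e-03, -1.66349831e-03,
        1.22941920e-03, -2.93502568e-04, -1.60197651e-04]), 'joint_torque': array([ 2.15450666e-03, -6.24542141e+01,  2.51949270e-02, -3.90717459e+01,
       -6.13432657e-02,  3.66753596e-02,  9.49100058e-05]), 'ee_pos': array([0.23216025, 0.57991877, 0.22183823]), 'eef_rot': array([ 8.28143124e-01,  5.60516326e-01, -5.26325975e-04,  3.72221629e-04]), 'ft_force': array([-0.08684607,  0.6245773 , -0.66152389]), 'torque': array([0.00715655, 0.02986727, 0.04484768]), 'width': 0.08678640754917798} -0.0187
```

View pics/scene0.png

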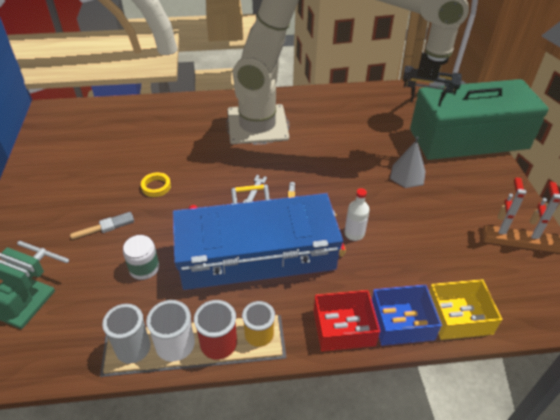

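View pics/top0.png

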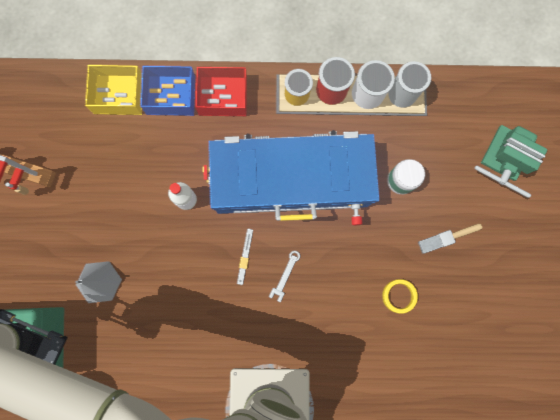

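The scene view shows the washer with the knob at about (193,209) and the bar at (250,188). In the top view the knob is at (357,214), the bar at (297,217), the lid rectangle spans about (209..377, 135..212), and the tin at (406,176) is right of the washer.

```bash
cat > h.py <<'E'
import numpy as np,cv2
from scipy.spatial.transform import Rotation as R
from bench import r,camera
def ray(c,p):
    d=R.from_quat(c["orientation"]).apply([(p[0]-c["cx"])/c["fx"],(p[1]-c["cy"])/c["fy"],1]); return np.array(c["eye"]),d/np.linalg.norm(d)
def plane(c,p,z):
    e,d=ray(c,p); return e+d*(z-e[2])/d[2]
def cross(c1,p1,c2,p2):
    e1,d1=ray(c1,p1);e2,d2=ray(c2,p2)
    t=np.linalg.lstsq(np.c_[d1,-d2],e2-e1,rcond=None)[0]
    a,b=e1+t[0]*d1,e2+t[1]*d2; return (a+b)/2,np.linalg.norm(a-b)
def mask(c,lo,hi,box):
    h=cv2.cvtColor(c["color"],cv2.COLOR_BGR2HSV); m=cv2.inRange(h,np.array(lo),np.array(hi))
    if lo[0]==0: m|=cv2.inRange(h,np.array((172,)+tuple(lo[1:])),np.array((180,)+tuple(hi[1:])))
    o=np.zeros_like(m);x0,y0,x1,y1=box;o[y0:y1,x0:x1]=m[y0:y1,x0:x1]
    k=max(cv2.findContours(o,cv2.RETR_EXTERNAL,cv2.CHAIN_APPROX_NONE)[0],key=cv2.contourArea)
    return k
E
python3 - <<'E'
from h import *
np.set_printoptions(precision=4,suppress=True)
t=camera("top");s=camera("scene")
cen=lambda k:cv2.minAreaRect(k)
kt=mask(t,(0,120,80),(8,255,255),(345,200,370,228));ks=mask(s,(0,120,80),(8,255,255),(183,200,204,216))
bt=mask(t,(20,120,100),(35,255,255),(270,205,325,226));bs=mask(s,(20,120,100),(35,255,255),(225,178,275,200))
for k in(kt,ks,bt,bs):print(cen(k),cv2.boundingRect(k))
print("knob",plane(t,cen(kt)[0],.09),plane(s,cen(ks)[0],.09),cross(t,cen(kt)[0],s,cen(ks)[0]))
print("bar",plane(t,cen(bt)[0],.162),plane(s,cen(bs)[0],.162),cross(t,cen(bt)[0],s,cen(bs)[0]))
m=mask(t,(100,100,40),(125,255,255),(200,130,385,216));q=cv2.boxPoints(cv2.minAreaRect(m))
P=np.array([plane(t,p,.144) for p in q]);print(q,P,np.linalg.norm(P-np.roll(P,1,0),axis=1))
b=cv2.boxPoints(cv2.minAreaRect(bt));print(np.array([plane(t,p,.162) for p in b]))
for n,b in(("tin",(385,155,430,200)),):
    pass
for n,p,z in(("tin",(407,174),.105),("stayA",(249,231),.005),("stayB",(240,283),.005),("wrA",(294,256),.005),("wrB",(277,297),.005)):print(n,plane(t,p,z))
def up(c,x,y,w,h,f,n):cv2.imwrite(n,cv2.resize(c["color"][y:y+h,x:x+w],None,fx=f,fy=f,interpolation=cv2.INTER_CUBIC))
up(t,200,125,190,110,4,"pics/c1.png")
E
```

```text
((356.5, 220.5), (9.0, 11.0), 90.0) (351, 216, 12, 10)
((194.1077117919922, 204.86155700683594), (4.465250492095947, 14.388028144836426), 82.87498474121094) (187, 202, 15, 6)
((295.99566650390625, 216.89599609375), (5.453600883483887, 30.223772048950195), 87.61405944824219) (281, 214, 31, 7)
((249.1463623046875, 187.81707763671875), (4.969419002532959, 28.16004180908203), 83.6598129272461) (235, 184, 29, 8)
knob [ 0.5495 -0.247   0.09  ] [ 0.5276 -0.2399  0.09  ] (array([ 0.547 , -0.2405,  0.1101]), np.float64(0.005616607438125364))
bar [ 0.5481 -0.067   0.162 ] [ 0.5428 -0.0639  0.162 ] (array([ 0.5476, -0.0654,  0.1667]), np.float64(0.00264394867210561))
[[207.5566 140.8019]
 [375.5    133.5   ]
 [378.6283 205.451 ]
 [210.6849 212.7528]] [[ 0.766   0.1852  0.144 ]
 [ 0.7949 -0.2949  0.144 ]
 [ 0.586  -0.3002  0.144 ]
 [ 0.5592  0.1704  0.144 ]] [0.2074 0.481  0.209  0.4714]
[[ 0.5534 -0.0249  0.162 ]
 [ 0.558  -0.1083  0.162 ]
 [ 0.5428 -0.109   0.162 ]
 [ 0.5383 -0.0257  0.162 ]]
tin [ 0.6863 -0.3937  0.105 ]
stayA [0.524  0.0684 0.005 ]
stayB [0.3659 0.0927 0.005 ]
wrA [ 0.4491 -0.07    0.005 ]
wrB [ 0.3254 -0.0195  0.005 ]
```

View pics/c1.png

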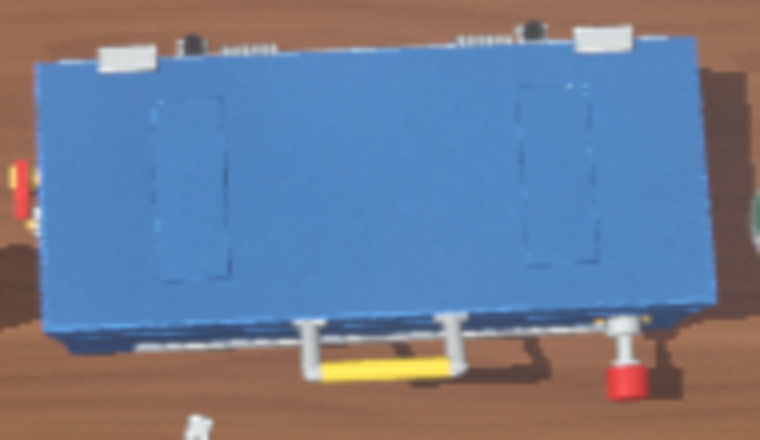

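```bash
cat >> h.py <<'E'
np.set_printoptions(precision=4,suppress=True)
def go(p,yaw,tilt=0.):
    """rows needed to bring grasp point to p; tool x heading yaw, tool down (tilt about world axis tool-y)"""
    st=r.read_state();T=R.from_quat(st["eef_rot"])
    x=np.array([np.cos(yaw),np.sin(yaw),0]);z=np.array([0,0,-1.]);G=R.from_matrix(np.c_[x,np.cross(z,x),z])*R.from_rotvec([0,tilt,0])
    tcp=np.array(p)-G.apply([0,0,r.tcp_to_grasp])
    print("shift",T.inv().apply(tcp-st["ee_pos"]),"turn/2",(T.inv()*G).as_rotvec()/2)
def stt():
    s=r.read_state();T=R.from_quat(s["eef_rot"])
    print("t",round(s["time"],2),"grasp",T.apply([0,0,r.tcp_to_grasp])+s["ee_pos"],"F",s["ft_force"],"w",round(s["width"],4),"j",s["joint_positions"]);print(T.as_matrix()[:,0],T.as_matrix()[:,2])
E
python3 - <<'E'
from h import *
t=camera("top")
f=[plane(t,(200+a/4,125+b/4),.144) for a,b in((45,330),(715,303),(36,62),(697,38))]
for p in f:print(p)
for a,b in((0,1),(2,3)):
    d=f[a]-f[b];print(np.linalg.norm(d),np.arctan2(-d[0],d[1]))
print("knob ctr crop",plane(t,(200+628/4,125+382/4),.096))
print("tin",[plane(t,p,z) for p,z in(((204,203),0),((180,190),.19))])
go([.45,.35,.34],1.62)
E
```

```text
[0.5741 0.1692 0.144 ]
[ 0.5994 -0.3008  0.144 ]
[0.767  0.1811 0.144 ]
[ 0.7919 -0.2913  0.144 ]
0.4707206970537774 0.0537834413742943
0.47307588697309816 0.052578799388491984
knob ctr crop [ 0.5488 -0.2473  0.096 ]
tin [array([0.6098, 0.2092, 0.    ]), array([0.614 , 0.2497, 0.19  ])]
shift [-0.1327  0.2877 -0.099 ] turn/2 [-0.      0.0003 -0.215 ]
```

```bash
python3 -m crank '[{"z":-0.04,"claw":-1},{"z":-0.08,"claw":-1},{"x":-0.01,"y":0.03,"z":-0.1,"az":-0.05,"claw":-1},{"x":-0.025,"y":0.065,"z":-0.1,"az":-0.1,"claw":-1},{"x":-0.04,"y":0.1,"z":-0.1,"az":-0.15,"claw":-1}]' 30; python3 -c "
from h import *
stt();go([.5,.25,.34],1.624);go([.545,-.247,.3],1.624)"
```

```text
t 0.25 grasp [0.2322 0.5801 0.2409] F [-0.1287 -0.3602  0.4242] w 0.087 j [-1.2126  0.3325 -0.0647  1.4605  0.0216  1.3499 -0.0885]
[ 0.3716  0.9284 -0.0006] [-0.0002 -0.0006 -1.    ]
shift [-0.207   0.3713 -0.099 ] turn/2 [-0.0001  0.0003 -0.217 ]
shift [-0.6516  0.5978 -0.0587] turn/2 [-0.0001  0.0003 -0.217 ]schema error: expected keys x, y, z, ax, ay, az, claw
```

```bash
python3 -m crank '[{"x":0,"y":0,"z":-0.04,"ax":0,"ay":0,"az":0,"claw":-1},{"x":0,"y":0,"z":-0.08,"ax":0,"ay":0,"az":0,"claw":-1},{"x":-0.01,"y":0.03,"z":-0.1,"ax":0,"ay":0,"az":-0.05,"claw":-1},{"x":-0.025,"y":0.065,"z":-0.1,"ax":0,"ay":0,"az":-0.1,"claw":-1},{"x":-0.04,"y":0.1,"z":-0.1,"ax":0,"ay":0,"az":-0.15,"claw":-1}]' 30; python3 -c "
from h import *
stt();go([.5,.25,.34],1.624);go([.545,-.247,.3],1.624)"
```

```text
time: 0.67
ee_pos: [0.3108, 0.5059, 0.3241]
eef_rot: [0.733, 0.68, 0.001, -0.001]
ft_force: [1.5, -0.4, -1.0]
width: 0.087
t 0.67 grasp [0.3107 0.5059 0.3428] F [ 1.4904 -0.4289 -0.9733] w 0.087 j [-1.0632  0.2293 -0.0415  1.3801  0.0094  1.5294  0.393 ]
[0.0739 0.9973 0.0028] [ 0.0013  0.0027 -1.    ]
shift [-0.2413  0.2076  0.0024] turn/2 [ 0.0007 -0.0013 -0.0636]
shift [-0.7337  0.2891  0.0411] turn/2 [ 0.0007 -0.0013 -0.0636]
```

```bash
python3 -m crank '[{"x":-0.03,"y":0.026,"z":0,"ax":0,"ay":0,"az":-0.03,"claw":-1},{"x":-0.06,"y":0.052,"z":0,"ax":0,"ay":0,"az":-0.06,"claw":-1},{"x":-0.09,"y":0.078,"z":0,"ax":0,"ay":0,"az":-0.0636,"claw":-1},{"x":-0.12,"y":0.104,"z":0,"ax":0,"ay":0,"az":-0.0636,"claw":-1},{"x":-0.15,"y":0.13,"z":0,"ax":0,"ay":0,"az":-0.0636,"claw":-1}]'; python3 -c "
from h import *
stt();go([.5,.20,.34],1.624);go([.545,-.247,.3],1.624)"
```

```text
time: 1.08
ee_pos: [0.4285, 0.3441, 0.3227]
eef_rot: [0.691, 0.723, 0.0, -0.0]
ft_force: [0.5, 0.0, 0.5]
width: 0.087
t 1.08 grasp [0.4285 0.3441 0.3414] F [0.5348 0.0279 0.5033] w 0.087 j [-0.8287  0.1279  0.0774  1.5021 -0.01    1.5116  0.8658]
[-0.0464  0.9989  0.0004] [ 0.0002  0.0004 -1.    ]
shift [-0.1473  0.0647  0.0014] turn/2 [ 0.0001 -0.0002 -0.0034]
shift [-0.5959  0.0889  0.0412] turn/2 [ 0.0001 -0.0002 -0.0034]
```

```bash
python3 -m crank '[{"x":-0.04,"y":0.01,"z":0,"ax":0,"ay":0,"az":0,"claw":-1},{"x":-0.08,"y":0.02,"z":0,"ax":0,"ay":0,"az":0,"claw":-1},{"x":-0.12,"y":0.03,"z":0,"ax":0,"ay":0,"az":0,"claw":-1},{"x":-0.16,"y":0.04,"z":0,"ax":0,"ay":0,"az":0,"claw":-1},{"x":-0.2,"y":0.045,"z":0,"ax":0,"ay":0,"az":0,"claw":-1}]'; python3 -m crank '[{"x":-0.04,"y":0.005,"z":0,"ax":0,"ay":0,"az":0,"claw":-1},{"x":-0.08,"y":0.01,"z":0,"ax":0,"ay":0,"az":0,"claw":-1},{"x":-0.12,"y":0.015,"z":0,"ax":0,"ay":0,"az":0,"claw":-1},{"x":-0.16,"y":0.02,"z":0,"ax":0,"ay":0,"az":0,"claw":-1},{"x":-0.2,"y":0.025,"z":0,"ax":0,"ay":0,"az":0,"claw":-1}]'; python3 -c "
from h import *
stt();go([.545,-.247,.2],1.624)"
```

```text
time: 1.5
ee_pos: [0.4824, 0.146, 0.3225]
eef_rot: [0.691, 0.723, 0.0, 0.0]
ft_force: [1.2, -0.5, -0.1]
width: 0.0874
time: 1.92
ee_pos: [0.516, -0.0524, 0.3227]
eef_rot: [0.69, 0.723, 0.0, 0.0]
ft_force: [1.8, 0.9, -0.7]
width: 0.0868
t 1.92 grasp [ 0.516  -0.0524  0.3414] F [ 1.7718  0.9271 -0.7444] w 0.0868 j [-0.4101  0.0469  0.4442  1.5941 -0.0206  1.5046  1.6523]
[-0.0465  0.9989  0.0004] [ 0.0006  0.0004 -1.    ]
shift [-0.1958  0.0198  0.1414] turn/2 [ 0.0003 -0.0002 -0.0033]
```

```bash
python3 -m crank '[{"x":-0.04,"y":0.005,"z":0,"ax":0,"ay":0,"az":0,"claw":-1},{"x":-0.08,"y":0.01,"z":0,"ax":0,"ay":0,"az":-0.003,"claw":-1},{"x":-0.12,"y":0.015,"z":0.01,"ax":0,"ay":0,"az":-0.003,"claw":-1},{"x":-0.16,"y":0.02,"z":0.02,"ax":0,"ay":0,"az":-0.003,"claw":-1},{"x":-0.1945,"y":0.02,"z":0.04,"ax":0,"ay":0,"az":-0.003,"claw":-1}]'; python3 -m crank '[{"x":0,"y":0,"z":0.035,"ax":0,"ay":0,"az":0,"claw":-1},{"x":0,"y":0,"z":0.07,"ax":0,"ay":0,"az":0,"claw":-1},{"x":0,"y":0,"z":0.1,"ax":0,"ay":0,"az":0,"claw":-1},{"x":0,"y":0,"z":0.1,"ax":0,"ay":0,"az":0,"claw":-1},{"x":0,"y":0,"z":0.1,"ax":0,"ay":0,"az":0,"claw":-1}]'; python3 - <<'E'
from h import *
stt();go([.547,-.2475,.09],1.624)
for n,b in(("top",(300,170,110,90)),("scene",(150,130,110,110))):
    c=camera(n);x,y,w,h=b;cv2.imwrite(f"pics/k_{n}.png",cv2.resize(c["color"][y:y+h,x:x+w],(w*4,h*4),interpolation=cv2.INTER_CUBIC))
cv2.imwrite("pics/k.png",np.hstack([cv2.resize(cv2.imread(f"pics/k_{n}.png"),(400,400)) for n in("top","scene")]))
E
```

```text
time: 2.33
ee_pos: [0.5461, -0.2466, 0.2836]
eef_rot: [0.688, 0.725, 0.001, 0.002]
ft_force: [0.3, 0.5, 0.4]
width: 0.0872
time: 2.75
ee_pos: [0.5446, -0.2434, 0.1821]
eef_rot: [0.688, 0.725, -0.001, -0.001]
ft_force: [0.3, -0.4, 0.7]
width: 0.0872
t 2.75 grasp [ 0.5446 -0.2434  0.2008] F [ 0.3493 -0.3966  0.6545] w 0.0872 j [-0.1313  0.3252  0.5875  1.6212 -0.1869  1.2546  2.1141]
[-0.0525  0.9986  0.0007] [-0.0025  0.0006 -1.    ]
shift [-0.0043  0.0025  0.1107] turn/2 [-0.0012 -0.0004 -0.0003]
```

View pics/k.png

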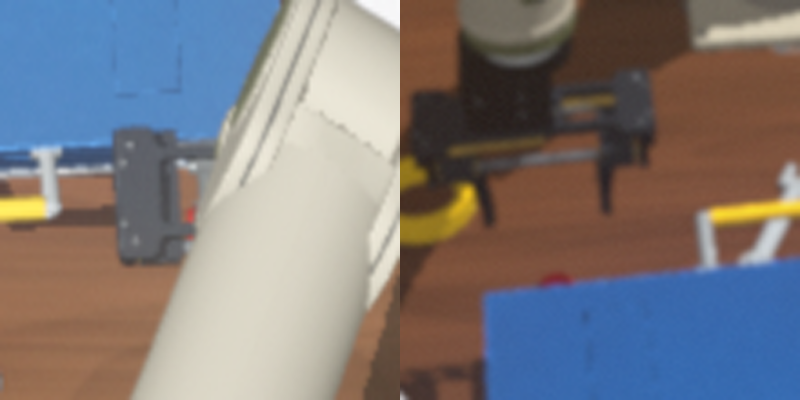

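Top crop: the left finger body at (150,195) and part of the red knob at (190,215) beside it. Scene crop: the fingers at (490,200) and (605,190) straddle the knob at (555,278). Next I descend and grip.

```bash
python3 -m crank '[{"x":-0.004,"y":0.001,"z":0.03,"ax":0,"ay":0,"az":0,"claw":-1},{"x":-0.004,"y":0.001,"z":0.06,"ax":0,"ay":0,"az":0,"claw":-1},{"x":-0.004,"y":0.001,"z":0.09,"ax":0,"ay":0,"az":0,"claw":-1},{"x":-0.004,"y":0.001,"z":0.11,"ax":0,"ay":0,"az":0,"claw":-1},{"x":-0.004,"y":0.001,"z":0.11,"ax":0,"ay":0,"az":0,"claw":-1}]'; python3 -m crank '[{"x":0,"y":0,"z":0,"ax":0,"ay":0,"az":0,"claw":0},{"x":0,"y":0,"z":0,"ax":0,"ay":0,"az":0,"claw":1},{"x":0,"y":0,"z":0,"ax":0,"ay":0,"az":0,"claw":1},{"x":0,"y":0,"z":0,"ax":0,"ay":0,"az":0,"claw":1},{"x":0,"y":0,"z":0,"ax":0,"ay":0,"az":0,"claw":1}]' 30;  python3 -m crank '[{"x":0,"y":0,"z":0,"ax":0,"ay":0,"az":0,"claw":1},{"x":0,"y":0,"z":0,"ax":0,"ay":0,"az":0,"claw":1},{"x":0,"y":0,"z":0,"ax":0,"ay":0,"az":0,"claw":1},{"x":0,"y":0,"z":0,"ax":0,"ay":0,"az":0,"claw":1},{"x":0,"y":0,"z":0,"ax":0,"ay":0,"az":0,"claw":1}]' 30;python3 -c "
from h import *
stt()"
```

```text
time: 3.27
ee_pos: [0.5456, -0.2468, 0.0707]
eef_rot: [0.688, 0.726, -0.001, -0.001]
ft_force: [-0.6, 1.0, -1.1]
width: 0.0871
time: 3.68
ee_pos: [0.5471, -0.2479, 0.0738]
eef_rot: [0.688, 0.725, 0.001, 0.001]
ft_force: [-0.2, -0.3, 0.1]
width: 0.0617
time: 4.1
ee_pos: [0.5463, -0.2471, 0.0724]
eef_rot: [0.688, 0.725, 0.0, -0.001]
ft_force: [-1.5, 2.5, 2.3]
width: 0.0293
t 4.1 grasp [ 0.5463 -0.2471  0.0911] F [-1.4944  2.54    2.3453] w 0.0293 j [-0.0902  0.4437  0.5511  1.7234 -0.263   1.0496  2.1733]
[-0.0525  0.9986  0.0011] [-0.0005  0.0011 -1.    ]
```

```bash
python3 -m crank '[{"x":0,"y":-0.004,"z":0,"ax":0,"ay":0,"az":0,"claw":1},{"x":0,"y":-0.008,"z":0,"ax":0,"ay":0,"az":0,"claw":1},{"x":0,"y":-0.011,"z":0,"ax":0,"ay":0,"az":0,"claw":1},{"x":0,"y":-0.014,"z":0,"ax":0,"ay":0,"az":0,"claw":1},{"x":0,"y":-0.014,"z":0,"ax":0,"ay":0,"az":0,"claw":1}]' 40;python3 -c "
from h import *
stt()"
```

```text
time: 4.52
ee_pos: [0.5332, -0.2478, 0.0725]
eef_rot: [0.688, 0.726, 0.001, 0.001]
ft_force: [2.7, 2.3, -1.4]
width: 0.0293
t 4.52 grasp [ 0.5331 -0.2478  0.0912] F [ 2.6686  2.3182 -1.3845] w 0.0293 j [-0.0932  0.4174  0.5565  1.7575 -0.2526  1.0365  2.1781]
[-0.0531  0.9986  0.0001] [ 0.0018  0.0002 -1.    ]
```

```bash
python3 -m crank '[{"x":0,"y":-0.002,"z":0,"ax":0,"ay":0,"az":0,"claw":1},{"x":0,"y":-0.004,"z":0,"ax":0,"ay":0,"az":0,"claw":1},{"x":0,"y":-0.006,"z":0,"ax":0,"ay":0,"az":0,"claw":1},{"x":0,"y":-0.007,"z":0,"ax":0,"ay":0,"az":0,"claw":1},{"x":0,"y":-0.007,"z":0,"ax":0,"ay":0,"az":0,"claw":1}]' 40;python3 - <<'E'
from h import *
stt()
c=camera("scene");cv2.imwrite("pics/p.png",cv2.resize(c["color"][140:300,150:360],(800,610)[:2],interpolation=cv2.INTER_CUBIC)[:600])
E
```

```text
time: 4.93
ee_pos: [0.5282, -0.2481, 0.0728]
eef_rot: [0.688, 0.726, 0.002, 0.002]
ft_force: [14.8, -0.7, -10.1]
width: 0.0288
t 4.93 grasp [ 0.5281 -0.2481  0.0915] F [ 14.7969  -0.7396 -10.0733] w 0.0288 j [-0.0948  0.4051  0.5587  1.7727 -0.2482  1.0286  2.1802]
[-0.0537  0.9986 -0.0011] [ 0.0054 -0.0008 -1.    ]
```

View pics/p.png

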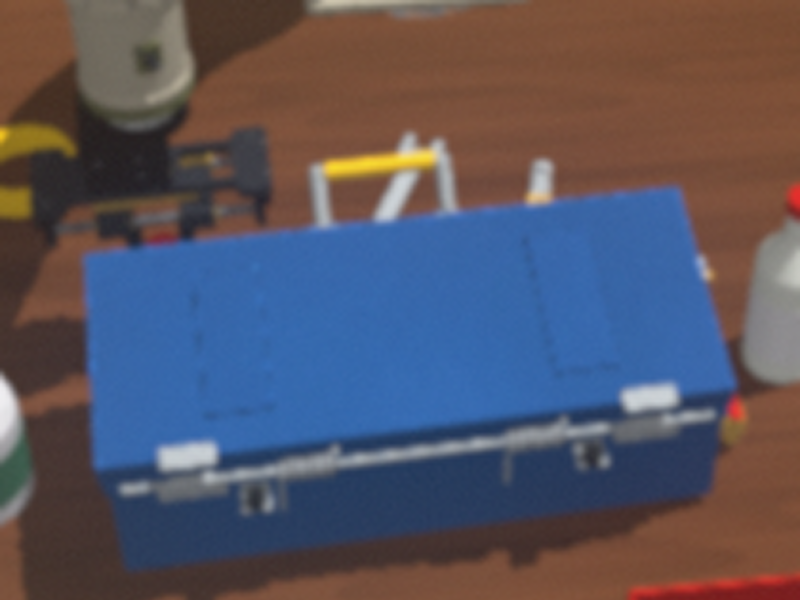

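At the stop (18 mm travel, 14.8 N), and the bar at crop (380,163) has risen, so the lid popped. Now I let the knob go and rise.

```bash
python3 -m crank '[{"x":0,"y":0,"z":0,"ax":0,"ay":0,"az":0,"claw":1},{"x":0,"y":0.003,"z":0,"ax":0,"ay":0,"az":0,"claw":1},{"x":0,"y":0.007,"z":0,"ax":0,"ay":0,"az":0,"claw":1},{"x":0,"y":0.011,"z":0,"ax":0,"ay":0,"az":0,"claw":1},{"x":0,"y":0.015,"z":0,"ax":0,"ay":0,"az":0,"claw":1}]';python3 -m crank '[{"x":0,"y":0.002,"z":0,"ax":0,"ay":0,"az":0,"claw":1},{"x":0,"y":0.002,"z":0,"ax":0,"ay":0,"az":0,"claw":-1},{"x":0,"y":0.001,"z":0,"ax":0,"ay":0,"az":0,"claw":-1},{"x":0,"y":0,"z":0,"ax":0,"ay":0,"az":0,"claw":-1},{"x":0,"y":-0.002,"z":0,"ax":0,"ay":0,"az":0,"claw":-1}]';python3 -m crank '[{"x":0,"y":-0.005,"z":-0.03,"ax":0,"ay":0,"az":0,"claw":-1},{"x":0,"y":-0.005,"z":-0.06,"ax":0,"ay":0,"az":0,"claw":-1},{"x":0,"y":-0.005,"z":-0.1,"ax":0,"ay":0,"az":0,"claw":-1},{"x":0,"y":-0.005,"z":-0.14,"ax":0,"ay":0,"az":0,"claw":-1},{"x":0,"y":-0.005,"z":-0.18,"ax":0,"ay":0,"az":0,"claw":-1}]'
python3 - <<'E'
from h import *
stt()
s=camera("scene");t=camera("top")
bs=mask(s,(20,120,100),(35,255,255),(225,170,275,200));p=cv2.minAreaRect(bs)[0]
print("bar scene",p,"pred x",[(q,.785-.240*np.cos(q)+.042*np.sin(q),.12+.24*np.sin(q)+.042*np.cos(q)) for q in(0,.13)],[plane(s,p,z) for z in(.162,.193)])
c=np.hstack([cv2.resize(s["color"][170:250,170:300],(400,246)),cv2.resize(t["color"][170:250,260:390],(400,246))]);cv2.imwrite("pics/u.png",c)
go([.548,-.067,.30],.053);go([.5545,-.067,.193],.053)
E
```

```text
time: 5.4
ee_pos: [0.5414, -0.2474, 0.0726]
eef_rot: [0.688, 0.726, 0.001, 0.0]
ft_force: [3.8, 2.9, -1.5]
width: 0.0294
time: 5.82
ee_pos: [0.5377, -0.2485, 0.0724]
eef_rot: [0.689, 0.725, -0.0, -0.0]
ft_force: [0.3, 0.3, 0.8]
width: 0.0481
time: 6.23
ee_pos: [0.5323, -0.2487, 0.2544]
eef_rot: [0.689, 0.725, -0.0, -0.0]
ft_force: [1.6, -0.2, -0.1]
width: 0.0806
t 6.23 grasp [ 0.5323 -0.2487  0.2731] F [ 1.6291 -0.1698 -0.1372] w 0.0806 j [-0.1435  0.2554  0.6111  1.5456 -0.1479  1.3879  2.1015]
[-0.0513  0.9987  0.0002] [-0.0005  0.0002 -1.    ]
bar scene (248.97561645507812, 182.78048706054688) pred x [(0, np.float64(0.545), np.float64(0.162)), (0.13, np.float64(0.5524697794984781), np.float64(0.19275779376474786))] [array([ 0.5201, -0.0628,  0.162 ]), array([ 0.5532, -0.0642,  0.193 ])]
shift [ 0.1824  0.0225 -0.0222] turn/2 [ 0.0048 -0.0024  0.7845]
shift [0.1823 0.028  0.0848] turn/2 [ 0.0048 -0.0024  0.7845]
```

View pics/u.png

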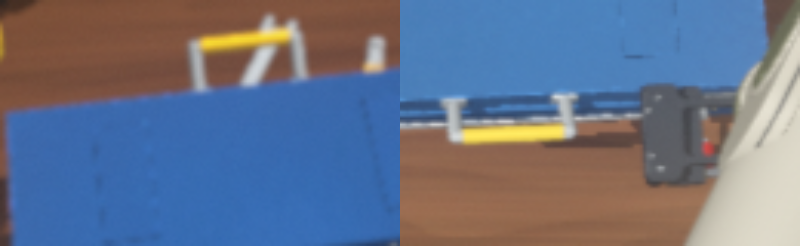

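Scene: bar at px (249,183), consistent with lid at 0.13 rad (x 0.553 at z 0.193). The knob is at (708,148) in the right crop, apparently home. Now I turn the wrist and move over the bar.

```bash
python3 -m crank '[{"x":0.03,"y":0.005,"z":-0.02,"ax":0,"ay":0,"az":0.06,"claw":-0.5},{"x":0.06,"y":0.01,"z":-0.03,"ax":0,"ay":0,"az":0.12,"claw":0.1},{"x":0.1,"y":0.015,"z":-0.03,"ax":0,"ay":0,"az":0.18,"claw":0.17},{"x":0.14,"y":0.02,"z":-0.03,"ax":0,"ay":0,"az":0.24,"claw":0.17},{"x":0.175,"y":0.02,"z":-0.03,"ax":0,"ay":0,"az":0.3,"claw":0.17}]'; python3 -m crank '[{"x":0,"y":0,"z":0,"ax":0,"ay":0,"az":0.06,"claw":0.17},{"x":0,"y":0,"z":0,"ax":0,"ay":0,"az":0.12,"claw":0.17},{"x":0,"y":0,"z":0,"ax":0,"ay":0,"az":0.18,"claw":0.17},{"x":0,"y":0,"z":0,"ax":0,"ay":0,"az":0.24,"claw":0.17},{"x":0,"y":0,"z":0,"ax":0,"ay":0,"az":0.3,"claw":0.17}]';python3 -c "
from h import *
stt();go([.552,-.0655,.27],.053)"
```

```text
time: 6.75
ee_pos: [0.5443, -0.0777, 0.2823]
eef_rot: [0.865, 0.502, -0.0, -0.0]
ft_force: [0.2, 0.1, 0.5]
width: 0.0613
time: 7.17
ee_pos: [0.544, -0.0794, 0.2821]
eef_rot: [0.975, 0.223, -0.0, -0.0]
ft_force: [0.2, 0.4, -0.8]
width: 0.0374
t 7.17 grasp [ 0.544  -0.0794  0.3008] F [ 0.1573  0.4207 -0.8257] w 0.0374 j [-0.485   0.1434  0.6153  1.5975 -0.0835  1.428   0.5878]
[ 0.9003  0.4352 -0.0006] [-0.0008  0.0002 -1.    ]
shift [ 0.0132 -0.009   0.0308] turn/2 [-0.0002  0.0004  0.1986]
```

```bash
python3 -m crank '[{"x":0.013,"y":-0.009,"z":0.01,"ax":0,"ay":0,"az":0.06,"claw":0.17},{"x":0.013,"y":-0.009,"z":0.02,"ax":0,"ay":0,"az":0.12,"claw":0.17},{"x":0.013,"y":-0.009,"z":0.03,"ax":0,"ay":0,"az":0.17,"claw":0.17},{"x":0.013,"y":-0.009,"z":0.03,"ax":0,"ay":0,"az":0.1985,"claw":0.17},{"x":0.013,"y":-0.009,"z":0.03,"ax":0,"ay":0,"az":0.1985,"claw":0.17}]'; python3 - <<'E'
from h import *
stt();go([.552,-.0655,.193],.053)
s=camera("scene");t=camera("top")
cv2.imwrite("pics/v.png",np.hstack([cv2.resize(s["color"][120:220,195:305],(400,364)),cv2.resize(t["color"][170:250,250:340],(400,364))]))
E
```

```text
time: 7.58
ee_pos: [0.5515, -0.0655, 0.2516]
eef_rot: [1.0, 0.028, -0.001, 0.0]
ft_force: [0.3, 0.0, -0.2]
width: 0.036
t 7.58 grasp [ 0.5515 -0.0655  0.2703] F [ 0.2547  0.0276 -0.2283] w 0.036 j [-0.524   0.1758  0.64    1.6336 -0.1065  1.3694  0.1865]
[ 0.9984  0.0564 -0.0018] [-0.0018 -0.0001 -1.    ]
shift [0.0007 0.     0.0773] turn/2 [-0.      0.0009  0.0017]
```

View pics/v.png

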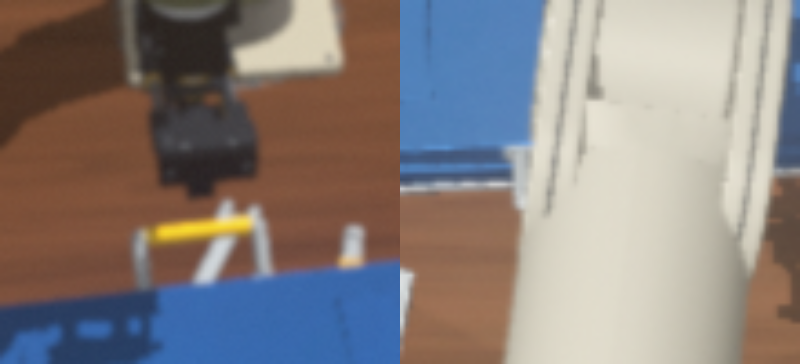

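Scene crop: the fingers at (200,190) are centred over the bar at (202,228). Next is to descend and close.

```bash
python3 -m crank '[{"x":0.001,"y":0,"z":0.02,"ax":0,"ay":0,"az":0,"claw":0.17},{"x":0.001,"y":0,"z":0.04,"ax":0,"ay":0,"az":0,"claw":0.17},{"x":0.001,"y":0,"z":0.055,"ax":0,"ay":0,"az":0,"claw":0.17},{"x":0.001,"y":0,"z":0.067,"ax":0,"ay":0,"az":0,"claw":0.17},{"x":0.001,"y":0,"z":0.076,"ax":0,"ay":0,"az":0,"claw":0.17}]'; python3 -m crank '[{"x":0,"y":0,"z":0,"ax":0,"ay":0,"az":0,"claw":0.17},{"x":0,"y":0,"z":0,"ax":0,"ay":0,"az":0,"claw":1},{"x":0,"y":0,"z":0,"ax":0,"ay":0,"az":0,"claw":1},{"x":0,"y":0,"z":0,"ax":0,"ay":0,"az":0,"claw":1},{"x":0,"y":0,"z":0,"ax":0,"ay":0,"az":0,"claw":1}]' 25; python3 -m crank '[{"x":0,"y":0,"z":0,"ax":0,"ay":0,"az":0,"claw":1},{"x":0,"y":0,"z":0,"ax":0,"ay":0,"az":0,"claw":1},{"x":0,"y":0,"z":0,"ax":0,"ay":0,"az":0,"claw":1},{"x":0,"y":0,"z":0,"ax":0,"ay":0,"az":0,"claw":1},{"x":0,"y":0,"z":0,"ax":0,"ay":0,"az":0,"claw":1}]' 25;python3 -c "
from h import *
stt()"
```

```text
time: 8.1
ee_pos: [0.5531, -0.0652, 0.1757]
eef_rot: [1.0, 0.03, -0.0, -0.0]
ft_force: [-0.4, 0.1, 0.5]
width: 0.0361
time: 8.52
ee_pos: [0.5538, -0.0651, 0.1773]
eef_rot: [1.0, 0.03, 0.001, -0.0]
ft_force: [-0.1, 0.0, -0.2]
width: 0.0171
time: 8.93
ee_pos: [0.5531, -0.0651, 0.1765]
eef_rot: [1.0, 0.03, -0.0, -0.0]
ft_force: [-4.4, -0.3, 1.8]
width: 0.0131
t 8.93 grasp [ 0.5531 -0.0651  0.1952] F [-4.4336 -0.2676  1.7643] w 0.0131 j [-0.5069  0.2351  0.6294  1.7358 -0.1467  1.2186  0.2199]
[ 0.9982  0.0596 -0.0006] [-0.0006  0.0002 -1.    ]
```

```bash
python3 -m crank '[{"x":0.0015,"y":0,"z":-0.0046,"ax":0,"ay":0,"az":0,"claw":1},{"x":0.0057,"y":0,"z":-0.016,"ax":0,"ay":0,"az":0,"claw":1},{"x":0.0104,"y":0,"z":-0.0272,"ax":0,"ay":0,"az":0,"claw":1},{"x":0.0157,"y":0,"z":-0.0382,"ax":0,"ay":0,"az":0,"claw":1},{"x":0.0215,"y":0,"z":-0.0489,"ax":0,"ay":0,"az":0,"claw":1}]' 25; python3 - <<'E'
from h import *
stt()
# next arc table from q=.35
f=lambda q:np.array([-.24*np.cos(q)+.042*np.sin(q),.24*np.sin(q)+.042*np.cos(q)])
for a,b in((.35,.6),(.6,.85),(.85,1.02),(1.02,.85)):
    print(a,[(round(q,3),*np.round(f(q)-f(a),4)) for q in np.linspace(a,b,6)[1:]])
s=camera("scene");p=cv2.minAreaRect(mask(s,(20,120,100),(35,255,255),(225,140,275,200)));print(p)
E
```

```text
time: 9.35
ee_pos: [0.5748, -0.0639, 0.2261]
eef_rot: [1.0, 0.03, -0.0, -0.0]
ft_force: [-1.0, -1.1, -1.4]
width: 0.0132
t 9.35 grasp [ 0.5748 -0.0639  0.2448] F [-0.9605 -1.1135 -1.3817] w 0.0132 j [-0.4996  0.2509  0.6355  1.6138 -0.1525  1.3277  0.2174]
[ 0.9982  0.0595 -0.0006] [-0.0006  0.0001 -1.    ]
0.35 [(np.float64(0.4), np.float64(0.0063), np.float64(0.0104)), (np.float64(0.45), np.float64(0.0132), np.float64(0.0205)), (np.float64(0.5), np.float64(0.0206), np.float64(0.0302)), (np.float64(0.55), np.float64(0.0284), np.float64(0.0395)), (np.float64(0.6), np.float64(0.0367), np.float64(0.0484))]
0.6 [(np.float64(0.65), np.float64(0.0087), np.float64(0.0085)), (np.float64(0.7), np.float64(0.0179), np.float64(0.0166)), (np.float64(0.75), np.float64(0.0274), np.float64(0.0241)), (np.float64(0.8), np.float64(0.0373), np.float64(0.0312)), (np.float64(0.85), np.float64(0.0475), np.float64(0.0378))]
0.85 [(np.float64(0.884), np.float64(0.0071), np.float64(0.0042)), (np.float64(0.918), np.float64(0.0144), np.float64(0.0081)), (np.float64(0.952), np.float64(0.0218), np.float64(0.0118)), (np.float64(0.986), np.float64(0.0294), np.float64(0.0153)), (np.float64(1.02), np.float64(0.037), np.float64(0.0185))]
1.02 [(np.float64(0.986), np.float64(-0.0076), np.float64(-0.0032)), (np.float64(0.952), np.float64(-0.0152), np.float64(-0.0066)), (np.float64(0.918), np.float64(-0.0226), np.float64(-0.0103)), (np.float64(0.884), np.float64(-0.0299), np.float64(-0.0143)), (np.float64(0.85), np.float64(-0.037), np.float64(-0.0185))]
((237.0, 177.5), (3.0, 4.0), 90.0)
```

Forces are small, so I continue along the arc.

```bash
python3 -m crank '[{"x":0.0063,"y":0,"z":-0.0104,"ax":0,"ay":0,"az":0,"claw":1},{"x":0.0132,"y":0,"z":-0.0205,"ax":0,"ay":0,"az":0,"claw":1},{"x":0.0206,"y":0,"z":-0.0302,"ax":0,"ay":0,"az":0,"claw":1},{"x":0.0284,"y":0,"z":-0.0395,"ax":0,"ay":0,"az":0,"claw":1},{"x":0.0367,"y":0,"z":-0.0484,"ax":0,"ay":0,"az":0,"claw":1}]' 25; python3 -m crank '[{"x":0.0087,"y":0,"z":-0.0085,"ax":0,"ay":0,"az":0,"claw":1},{"x":0.0179,"y":0,"z":-0.0166,"ax":0,"ay":0,"az":0,"claw":1},{"x":0.0274,"y":0,"z":-0.0241,"ax":0,"ay":0,"az":0,"claw":1},{"x":0.0373,"y":0,"z":-0.0312,"ax":0,"ay":0,"az":0,"claw":1},{"x":0.0475,"y":0,"z":-0.0378,"ax":0,"ay":0,"az":0,"claw":1}]' 25;  python3 - <<'E'
from h import *
stt()
s=camera("scene")
cv2.imwrite("pics/w.png",cv2.resize(s["color"][60:300,130:430],(750,600)))
E
```

```text
time: 9.82
ee_pos: [0.6118, -0.0618, 0.2746]
eef_rot: [1.0, 0.03, 0.0, 0.0]
ft_force: [-2.7, -0.8, 0.5]
width: 0.0132
time: 10.23
ee_pos: [0.6596, -0.0591, 0.3125]
eef_rot: [1.0, 0.03, 0.001, 0.0]
ft_force: [-1.0, -2.2, 0.3]
width: 0.0131
t 10.23 grasp [ 0.6596 -0.0591  0.3312] F [-1.0138 -2.1522  0.3406] w 0.0131 j [-0.4076  0.4344  0.6369  1.2278 -0.2528  1.5559  0.2465]
[0.9982 0.0596 0.0012] [ 0.0012 -0.0005 -1.    ]
```

View pics/w.png

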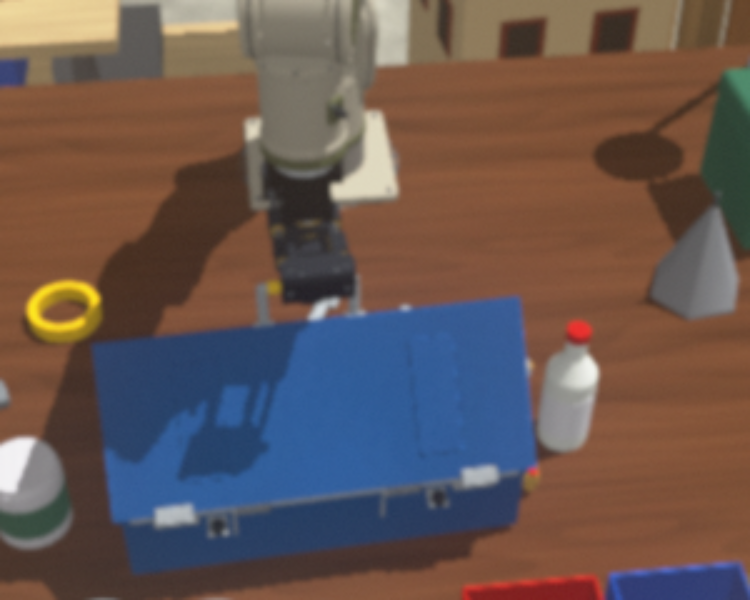

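The lid is well up at about 0.85 rad, with the fingers on the bar at (315,290) and other things undisturbed. Next I go past the balance point and pause there.

```bash
python3 -m crank '[{"x":0.0071,"y":0,"z":-0.0042,"ax":0,"ay":0,"az":0,"claw":1},{"x":0.0144,"y":0,"z":-0.0081,"ax":0,"ay":0,"az":0,"claw":1},{"x":0.0218,"y":0,"z":-0.0118,"ax":0,"ay":0,"az":0,"claw":1},{"x":0.0325,"y":0,"z":-0.0166,"ax":0,"ay":0,"az":0,"claw":1},{"x":0.0438,"y":0,"z":-0.021,"ax":0,"ay":0,"az":0,"claw":1}]' 25; python3 -m crank '[{"x":0,"y":0,"z":0,"ax":0,"ay":0,"az":0,"claw":1},{"x":0,"y":0,"z":0,"ax":0,"ay":0,"az":0,"claw":1},{"x":0,"y":0,"z":0,"ax":0,"ay":0,"az":0,"claw":1},{"x":0,"y":0,"z":0,"ax":0,"ay":0,"az":0,"claw":1},{"x":0,"y":0,"z":0,"ax":0,"ay":0,"az":0,"claw":1}]' 25;  python3 - <<'E'
from h import *
stt()
s=r.read_state();x=(s["ee_pos"][0]-.7856);z=s["ee_pos"][2]+.0187-.12
print("q",np.arctan2(z,-x)-.1732,np.hypot(x,z))
s=camera("scene")
cv2.imwrite("pics/x.png",cv2.resize(s["color"][80:260,150:390],(800,600)))
E
```

```text
time: 10.7
ee_pos: [0.7031, -0.0566, 0.3332]
eef_rot: [1.0, 0.03, 0.001, 0.0]
ft_force: [0.2, -2.2, 1.2]
width: 0.0129
time: 11.12
ee_pos: [0.7024, -0.0566, 0.3329]
eef_rot: [1.0, 0.03, 0.0, 0.0]
ft_force: [-1.2, -3.4, 4.1]
width: 0.0133
t 11.12 grasp [ 0.7024 -0.0566  0.3516] F [-1.2122 -3.3845  4.1171] w 0.0133 j [-0.3417  0.5468  0.6275  1.0353 -0.3109  1.6442  0.2485]
[0.9982 0.0592 0.0004] [ 0.0004 -0.0003 -1.    ]
q 1.0526236170269627 0.24606842730654488
```

View pics/x.png

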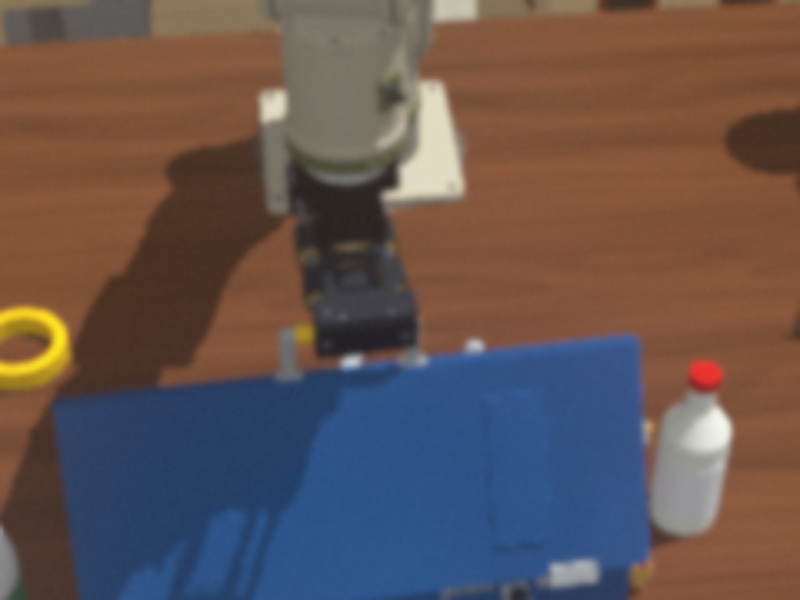

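The lid is past balance: q≈1.05 from the grasp point, with the bar held at (310,335). Now I bring it back to about 0.855.

```bash
python3 -m crank '[{"x":-0.0091,"y":0.001,"z":0.0035,"ax":0,"ay":0,"az":0,"claw":1},{"x":-0.018,"y":0.001,"z":0.0073,"ax":0,"ay":0,"az":0,"claw":1},{"x":-0.0268,"y":0.002,"z":0.0115,"ax":0,"ay":0,"az":0,"claw":1},{"x":-0.0353,"y":0.002,"z":0.0161,"ax":0,"ay":0,"az":0,"claw":1},{"x":-0.0428,"y":0.002,"z":0.0204,"ax":0,"ay":0,"az":0,"claw":1}]' 25; python3 -m crank '[{"x":0,"y":0,"z":0,"ax":0,"ay":0,"az":0,"claw":1},{"x":0,"y":0,"z":0,"ax":0,"ay":0,"az":0,"claw":1},{"x":0,"y":0,"z":0,"ax":0,"ay":0,"az":0,"claw":1},{"x":0,"y":0,"z":0,"ax":0,"ay":0,"az":0,"claw":1},{"x":0,"y":0,"z":0,"ax":0,"ay":0,"az":0,"claw":1}]' 25;  python3 -m crank '[{"x":0,"y":0,"z":0,"ax":0,"ay":0,"az":0,"claw":1},{"x":0,"y":0,"z":0,"ax":0,"ay":0,"az":0,"claw":1},{"x":0,"y":0,"z":0,"ax":0,"ay":0,"az":0,"claw":1},{"x":0,"y":0,"z":0,"ax":0,"ay":0,"az":0,"claw":1},{"x":0,"y":0,"z":0,"ax":0,"ay":0,"az":0,"claw":1}]' 25;python3 - <<'E'
from h import *
stt()
s=r.read_state();x=(s["ee_pos"][0]-.7856);z=s["ee_pos"][2]+.0187-.12
print("q",np.arctan2(z,-x)-.1732,np.hypot(x,z),s["joint_vel"])
s=camera("scene");t=camera("top")
# independent: lid front-top edge corner (right end) seen from scene: pts printed from picture
cv2.imwrite("pics/y.png",np.vstack([cv2.resize(s["color"][80:260,100:390],(560,348)),cv2.resize(t["color"][120:240,190:440],(560,250))]))
E
```

```text
time: 11.58
ee_pos: [0.6592, -0.0591, 0.3122]
eef_rot: [1.0, 0.031, -0.0, -0.001]
ft_force: [-2.3, 2.0, 3.7]
width: 0.0132
time: 12.0
ee_pos: [0.66, -0.0591, 0.3126]
eef_rot: [1.0, 0.031, -0.0, -0.001]
ft_force: [-4.4, 5.2, 5.5]
width: 0.013
time: 12.42
ee_pos: [0.6601, -0.0591, 0.3126]
eef_rot: [1.0, 0.031, -0.0, -0.001]
ft_force: [-5.1, 5.0, 5.7]
width: 0.0131
t 12.42 grasp [ 0.6601 -0.0592  0.3313] F [-5.1462  5.0426  5.7287] w 0.0131 j [-0.4053  0.4372  0.6374  1.2242 -0.2567  1.559   0.2503]
[ 0.9981  0.0614 -0.    ] [-0.0002  0.002  -1.    ]
q 0.8616168670480753 0.2457779067904269 [-0.0015  0.0002  0.0004  0.0008  0.     -0.0019 -0.0005]
```

View pics/y.png

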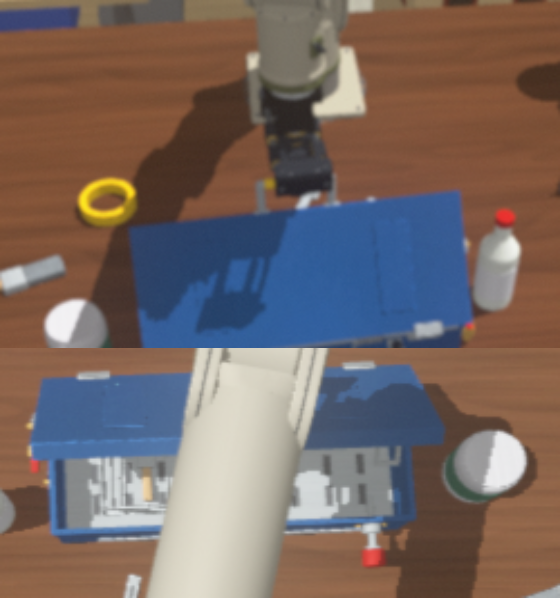

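Scene crop: the lid is raised, with the bar held at (270,183). In the top crop the knob is at (372,557), i.e. px (356,220), same as at the start. One independent angle check from the lid's front right corner, (443,442) in the top crop.

```bash
python3 - <<'E'
from h import *
t=camera("top");p=(190+443*250/560,120+(442-348)*120/250)
for q in(.76,.86,.93):print(q,"seen",plane(t,p,.12+.2*np.sin(q))[:2],"expected x",.7856+.235*.053-.2*np.cos(q))
k=mask(t,(0,120,80),(8,255,255),(345,200,370,235));print(cv2.minAreaRect(k))
E
```

```text
0.76 seen [ 0.6744 -0.3005] expected x 0.6530877978518189
0.86 seen [ 0.671  -0.2972] expected x 0.6675675063671895
0.93 seen [ 0.6689 -0.295 ] expected x 0.6784882035425404
((356.5, 220.5), (9.0, 11.0), 90.0)
```

The corner check fits about 0.87 rad, and the knob is exactly where it started. Handing in.

```bash
python3 -c "
from bench import close_job
print(close_job())"
```

```text
the job is handed in; nothing more can be done
None
```

I pulled the red knob out to its stop, let it go home, lifted the lid past its balance point and brought it back. The arm now holds the lid still by its yellow bar, and the job is handed in. No verdict was reported.

- **Knob:** it moved about 18 mm, with 14.8 N at the stop. The lid popped to about 0.13 rad. At the end the knob's top-view position matched the start exactly, so it is home.
- **Lid past balance:** I took it to about 1.05 rad, held it there about 0.4 s, then brought it back.
- **Final angle:** 0.86 rad from the measured grasp point, and about 0.87 rad from the lid corner in the top camera. Both lie inside the 0.76–0.93 range. The arm joints were practically still (under 0.002 rad/s), and the grip was closed at 13.1 mm on the 14 mm bar.
- **Other things:** the tin, bottle, tape and brush looked undisturbed in the pictures. I did not measure them or the rest again.
- **Loose ends:** about 9 N of wrist force remained at the end, far below the limit. It is partly sideways, after a 2 mm sideways correction. The measured bar radius was 246 mm against the nominal 244 mm.

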